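# Set the light base's iris dial and lock it

## Task

Get the microscope light base ready for class: turn the black bar knob clockwise until its yellow pointer lines up with the red mark, let go, then push the lock ring round clockwise by its orange-capped post until it is firmly tight, about 11 N of push at the post, without ever forcing it to 14 N. The pointer must still be on the mark when you have finished; do not knock the things standing about.

Things in the scene. Friction and masses are not known exactly. Their poses are not given: they have to be found in the camera images.
- unit: light base: grey low box 340 x 200 mm, its deck 60 mm above the bench; fixed to the bench. Origin under its centre, x along the long side towards the round white opal window (which carries a glass dish), z up. Its dial is at the other, near end.
- dial_axis (a point): point on the dial's vertical turning axis, level with the deck, 85 mm from the box's centre towards -x of the unit. Knob, white scale disc (radius 42 mm, top 7.5 mm above the deck) and steel lock ring (radius 42 to 62 mm, top 6 mm above the deck) all share this axis.
- knob_grip (a point): centre of the black bar knob's grip, on the dial axis, 30 mm above the deck. The bar is 44 mm long (along this point's x), 14 mm thick (y), and spans 16 to 42 mm above the deck, on a round foot of radius 18 mm. x points to the yellow pointer end. It turns stiffly (0.10 N m of friction), clockwise as seen from above to reach the mark (by 0.5 to 1.5 rad), and stays where it is left.
- pointer (a point): tip of the knob's yellow pointer, 31 mm from the dial axis, 17.5 mm above the deck; it turns with the knob.
- mark (a point): inner end of the red mark on the white scale disc, 31 mm from the dial axis, 9 mm above the deck; the pointer tip must come to stand over it. The mark does not move.
- post (a point): top centre of the lock ring's upright post: steel, 12 mm diameter, orange cap, standing 53 mm from the dial axis and reaching from the ring to 38 mm above the deck. Pushed clockwise (seen from above) the ring turns freely (about 1 N at the post) for 0.8 to 1.4 rad, differing each time, then suddenly comes up against the clamp sleeve.
- clamp (a joint): how far the ring has squeezed its springy clamp sleeve, rad: 0 while the ring runs free; past the ring's stop it gives from 5.7 N of tangential push at the post, then takes 0.75 N more per 0.01 rad (0.53 mm at the post). Tight is 0.04 or more (8.7 N), good 0.07 (11 N), overstrained 0.12 (14.7 N). Let go, it keeps up to 0.075. A reading is only good to 0.01 rad: go by the force.
- petri: glass dish, 66 mm wide, 14 mm high, on the opal window; leave alone. Origin: centre of its underside.
- coverbox: small clear box 28 x 28 x 18 mm near the right edge of the light base's deck; leave alone.
- amber: amber bottle, 68 mm diameter, 150 mm high, on the bench to the left; leave alone.
- dropper: small dropper bottle, 32 mm diameter, 85 mm high, on the bench to the left; leave alone.
- slidebox: blue box of slides 80 x 30 x 55 mm on the bench to the right; leave alone.
- onion: onion, 80 mm diameter, 85 mm high, on the bench to the right; leave alone.
- slidetray: clear slide tray 100 x 80 x 30 mm on the bench to the right; leave alone.

How it is judged:
By the outcome, as a careful person would: the job done as asked, in the order asked, and still so for the second after the job is handed in, with the robot touching nothing.
It also fails if it takes over 72 s, if anything falls off the work surface, if the arm or the gripper's body presses on something with over 40 N, if the wrist force passes 120 N, or if a joint passes its speed limit or range.

## Robot

A 7-joint arm with a two-finger parallel gripper is mounted at the origin on the work surface. World frame = base frame: x ahead of the robot, y to its left, z up, the work surface at z = 0. Lengths are in m, angles in rad, forces in N, time in s.
With the tool pointing down it reaches from about 0.425 to 0.875 m from the base axis. Payload 4.7 kg.
Tool frame: the origin (TCP) lies at the very end of the fingers, on their centre line; the grasp point (between the pads) lies 19 mm behind it; z points along the fingers, y is the direction in which the jaws open and shut (so a half turn about z gives the same grasp; the last joint's range is limited). The gripper opens to 87 mm and grips with 3 to 60 N. Pads are 19 mm wide; open, the fingers measure 117 mm over their backs; the gripper's body (75 mm by 190 mm) begins 51 mm behind the grasp point.
Start: joints at [-1.206, 0.321, -0.07, 1.45, 0.023, 1.371, -0.057], TCP at [0.223, 0.61, 0.223] pointing down, gripper open.
Joint ranges: [-2.86, 2.86], [-0.3, 2.09], [-1.38, 1.24], [0.06, 2.45], [-1.56, 4.7], [0.09, 2.05], [-2.69, 2.69]. Speed limits (rad/s): [2.57, 2.57, 3.14, 3.14, 3.14, 3.14, 3.14].

## Interface

Orientations are given as a rotation vector (axis times angle).
In Python, from bench import ctrl, get_image, camera_info gives the robot as it stands.
- The arm moves only by the tool carry_out, never from a script. Its argument "commands" is a list of rows, each an object of numbers: "tx", "ty", "tz": the shift along the tool's x, y, z in m; "rx", "ry", "rz": the turn, a rotation vector about the tool's x, y, z in rad; "jaw": the opening, from 0 (shut) to 1 (fully open). In form: [{"tx": .., "ty": .., "tz": .., "rx": .., "ry": .., "rz": .., "jaw": ..}, ...]. A call has 1 to 12 rows; each row is the pose to reach, as a shift and turn from the pose commanded when the call began, along the tool's axes at that moment; what a row does not reach only later rows make up. A row lasts 1/8 s, in which the tool goes at most 62.5 mm and 10.7 degrees, less where a joint would pass 70% of its speed; a pose out of reach is approached as far as the arm can. A call with a gripper value outside its range is refused whole. The fingers move at their own pace and stop on an object; "grip_force" is the grip in N (left out, the last holds). Time passes only in rows, so rows that repeat a pose let the fingers close. It gives the time, the measured TCP pose, the force and the opening at its end, in the units of the state.
- ctrl.get_state(): the state, without advancing time (a new reading comes with each control period).
- get_image(name): name is "side" or "top" or "wrist"; returns the picture (420x560x3 uint8, red, green, blue); there is no depth.
- camera_info(name): a dict with "intrinsics" (3x3 intrinsics, pixels), "k1" (the pictures are not rectified: a ray, as slopes to the right and down, at radius r is drawn at 1 + k1 r^2 times it, then the intrinsics apply), "R" (3x3) and "t" (3): a world point X has camera coordinates R X + t. Camera axes: x right, y down, z forward; pixel columns grow to the right and rows downward; lengths in m; the calibration is good to about 2 mm. A picture is of the moment at which its call begins: read the wrist's pose just before it. camera_info takes no time and is no camera call; for the wrist camera it gives the pose at the moment of the call.
- ctrl.close_job(): hands the job in, once; it reports no verdict.
The state is a dict: "time": time; "joint_positions": joint angles; "qd": joint speeds; "joint_torque": joint torques, N m; "position": TCP position; "tool_rot": TCP orientation; "ft_force": force on the tool from outside, world axes, zero at the start; "torque": the same for the moment, N m; "grip_width": opening from 0.0 (shut) to 1.0 (fully open).
Only numpy, scipy, OpenCV 4.12 (cv2) and the standard library are available. Lean on these libraries where they do the work, as an engineer would, in place of code of your own. Each camera call takes 0.05 s, during which the arm holds its last target.

## Working session

There is one attempt and no reset: what is moved stays moved. The work goes in short steps, Python scripts to look and compute and a tool call to move; the robot and the scene stay as the last step left them, time stands still between calls to the robot, and variables do not carry over. Pictures are saved under pics/ and viewed, and the job is handed in when it is done.

Besides the shell and the picture viewer there is one more tool, called after "Request:" by a JSON object that holds its "api" and its "payload", one argument or row to a line. carry_out: Moves the arm, as the interface text tells. Its arguments: {"type":"object","properties":{"commands":{"type":"array"},"grip_force":{"type":"number"}},"required":["commands"]}

```bash
mkdir -p pics; ls; cat > h.py <<'E'
import numpy as np, cv2
from bench import ctrl, get_image, camera_info
def save(n,img): cv2.imwrite('pics/'+n+'.png', cv2.cvtColor(img,cv2.COLOR_RGB2BGR))
def ray(ci,u,v):
    K=np.array(ci['intrinsics']);k=ci['k1'];R=np.array(ci['R']);t=np.array(ci['t'])
    d=np.linalg.inv(K)@np.array([u,v,1.]); d=d[:2]
    s=d.copy()
    for _ in range(30): s=d/(1+k*(s@s))
    return -R.T@t, R.T@np.array([s[0],s[1],1.])
def onplane(ci,u,v,z):
    o,d=ray(ci,u,v); return o+d*(z-o[2])/d[2]
def proj(ci,X):
    K=np.array(ci['intrinsics']);k=ci['k1'];c=np.array(ci['R'])@np.array(X)+np.array(ci['t'])
    s=c[:2]/c[2]; s=s*(1+k*(s@s)); return (K@np.array([s[0],s[1],1]))[:2]
E
python3 - <<'E'
from h import *
s=ctrl.get_state(); print({k:np.round(v,3) for k,v in s.items()})
for n in ['side','top','wrist']:
    ci=camera_info(n); print(n,np.round(ci['intrinsics'],1).tolist(),ci['k1'],np.round(ci['R'],3).tolist(),np.round(ci['t'],3))
    save(n+'0',get_image(n))
E
```

```text
pics
{'time': np.float64(0.0), 'joint_positions': array([-1.206,  0.322, -0.07 ,  1.452,  0.023,  1.371, -0.057]), 'qd': array([ 0.   , -0.001, -0.   ,  0.001, -0.002, -0.   ,  0.   ]), 'joint_torque': array([-0.0000e+00, -4.9129e+01, -4.0400e-01, -3.1253e+01, -6.4000e-02,
        4.4000e-02,  0.0000e+00]), 'position': array([0.223, 0.61 , 0.221]), 'tool_rot': array([-5.480e-01, -3.093e+00,  3.000e-03]), 'ft_force': array([ 0.476, -0.128,  0.191]), 'torque': array([ 0.003, -0.012,  0.008]), 'grip_width': np.float64(1.0)}
side [[476.4, 0.0, 283.1], [0.0, 476.4, 213.8], [0.0, 0.0, 1.0]] -0.08611524769774441 [[-0.873, -0.487, 0.004], [-0.382, 0.68, -0.626], [0.302, -0.548, -0.78]] [0.481 0.282 1.007]
top [[473.7, 0.0, 275.5], [0.0, 473.7, 202.9], [0.0, 0.0, 1.0]] -0.09846345470543226 [[-0.021, -1.0, -0.005], [-0.982, 0.022, -0.187], [0.187, 0.001, -0.982]] [0.017 0.597 1.153]
wrist [[323.0, 0.0, 279.3], [0.0, 323.0, 211.7], [0.0, 0.0, 1.0]] 0.008071077895646768 [[0.344, 0.939, -0.002], [0.905, -0.331, 0.269], [0.252, -0.094, -0.963]] [-0.649 -0.034  0.39 ]
```

View pics/top0.png

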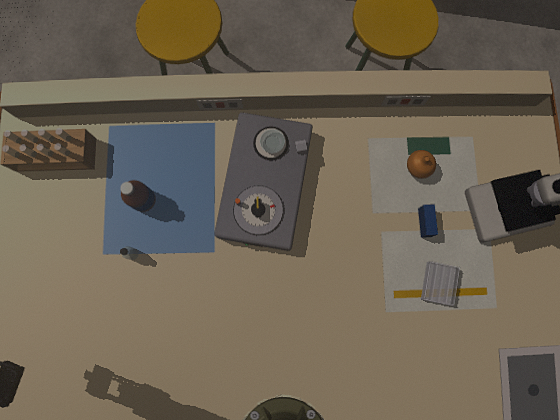

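View pics/side0.png

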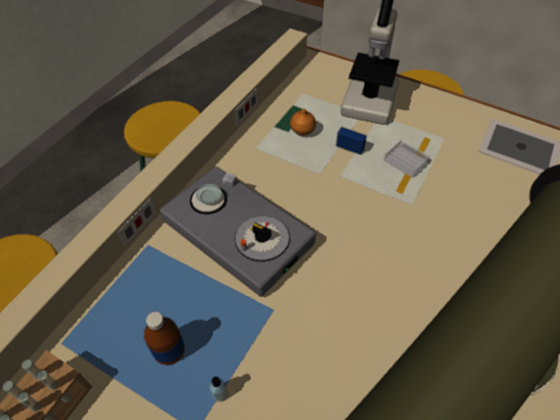

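View pics/wrist0.png

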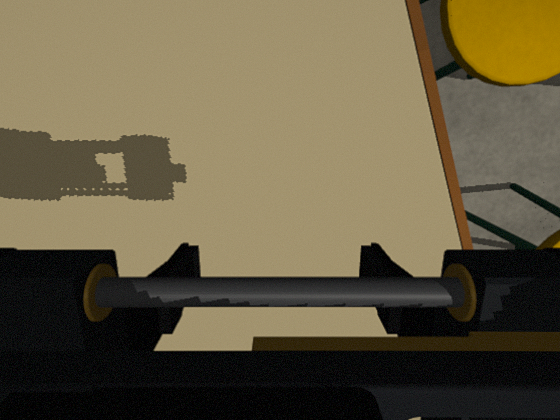

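```bash
python3 - <<'E'
from h import *
t=cv2.imread('pics/top0.png')[100:260,200:330]; cv2.imwrite('pics/topz.png',cv2.resize(t,None,fx=4.5,fy=3.7,interpolation=cv2.INTER_CUBIC) if 0 else cv2.resize(t,None,fx=3.7,fy=3.7,interpolation=cv2.INTER_CUBIC))
t=cv2.imread('pics/side0.png')[200:280,220:330]; cv2.imwrite('pics/sidez.png',cv2.resize(t,None,fx=7,fy=7,interpolation=cv2.INTER_CUBIC))
ci=camera_info('top')
img=cv2.imread('pics/top0.png'); hsv=cv2.cvtColor(img,cv2.COLOR_BGR2HSV)
sub=np.zeros(img.shape[:2],bool); sub[180:240,225:290]=1
for name,lo,hi,z in [('yellow',(20,120,60),(35,255,255),.0775),('orange',(5,150,80),(18,255,255),.098),('red',(0,120,60),(4,255,255),.069),('red2',(170,120,60),(180,255,255),.069)]:
    m=(cv2.inRange(hsv,lo,hi)>0)&sub
    n,l,st,c=cv2.connectedComponentsWithStats(m.astype(np.uint8))
    for i in range(1,n):
        if st[i,4]>2: print(name,st[i],np.round(c[i],1),np.round(onplane(ci,*c[i],z),4))
g=cv2.cvtColor(img,cv2.COLOR_BGR2GRAY)
m=((hsv[...,1]<60)&(g>140)&sub).astype(np.uint8)
p=np.argwhere(m)[:,::-1]; print(len(p)); 
h=cv2.convexHull(p.astype(np.int32)); e=cv2.fitEllipse(h); print('disc',e,onplane(ci,*e[0],.0675))
E
```

```text
yellow [256 197   3  12  26] [257.  202.8] [0.5943 0.0508 0.0775]
orange [235 199   5   5  18] [237.1 200.7] [0.5966 0.099  0.098 ]
red [270 205   5   3  10] [272.1 205.7] [0.5876 0.0131 0.069 ]
0Traceback (most recent call last):
  File "<stdin>", line 15, in <module>
cv2.error: OpenCV(4.12.0) /io/opencv/modules/imgproc/src/shapedescr.cpp:356: error: (-215:Assertion failed) n >= 0 && (depth == CV_32F || depth == CV_32S) in function 'fitEllipseNoDirect'
```

View pics/topz.png

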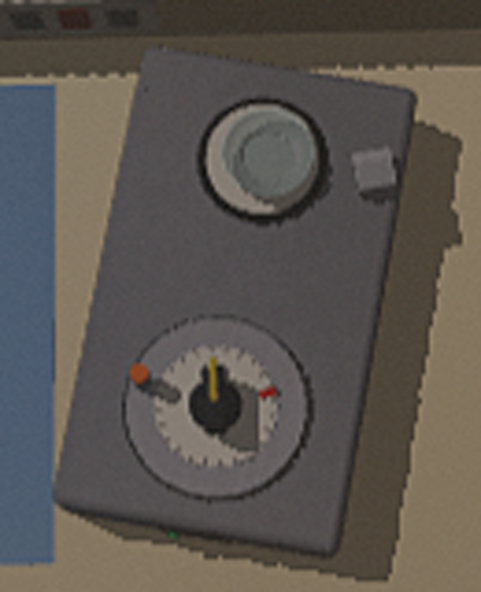

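View pics/sidez.png

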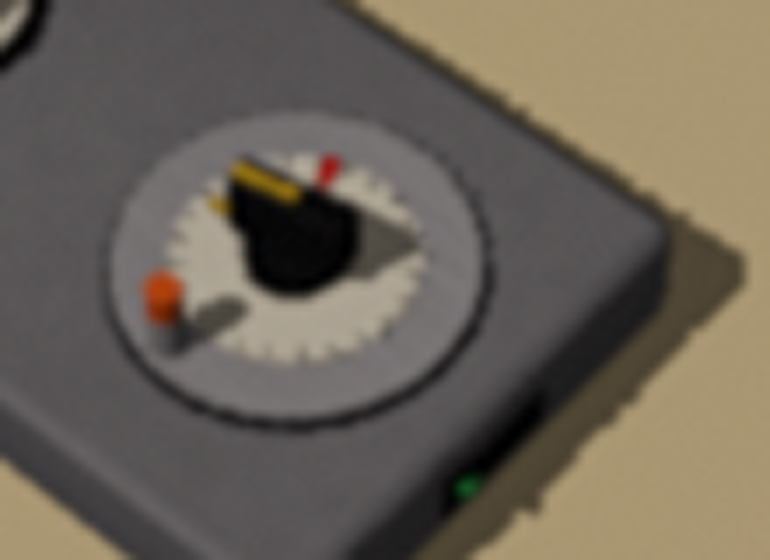

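```bash
python3 - <<'E'
from h import *
ci=camera_info('top')
X=onplane(ci,200+218/3.7,100+408/3.7,.066); print('dial',X)
W=onplane(ci,200+263/3.7,100+158/3.7,.062); print('win',W)
for c in [(152,48),(415,93),(335,555),(55,500)]:
    print(onplane(ci,200+c[0]/3.7,100+c[1]/3.7,.06))
s=ctrl.get_state()
from scipy.spatial.transform import Rotation as Rr
print(Rr.from_rotvec(s['tool_rot']).as_matrix())
E
```

```text
dial [0.57710802 0.04665783 0.066     ]
win [0.75596884 0.01251021 0.062     ]
[0.8411445  0.09052802 0.06      ]
[ 0.80270823 -0.09665247  0.06      ]
[ 0.47556489 -0.03066586  0.06      ]
[0.51699613 0.15890208 0.06      ]
[[-9.39147172e-01  3.43514797e-01 -4.16941192e-04]
 [ 3.43515041e-01  9.39146165e-01 -1.37775899e-03]
 [-8.17118794e-05 -1.43714403e-03 -9.99998964e-01]]
```

Request:
{"api": "carry_out", "payload": {
  "commands": [
    {"tx":-0.03,"ty":-0.02,"jaw":1},
    {"tx":-0.08,"ty":-0.053,"rz":-0.03,"jaw":1},
    {"tx":-0.13,"ty":-0.086,"rz":-0.08,"jaw":1},
    {"tx":-0.18,"ty":-0.12,"rz":-0.12,"jaw":1},
    {"tx":-0.23,"ty":-0.153,"rz":-0.16,"jaw":1},
    {"tx":-0.28,"ty":-0.186,"rz":-0.2,"jaw":1},
    {"tx":-0.33,"ty":-0.22,"rz":-0.24,"jaw":1},
    {"tx":-0.38,"ty":-0.253,"rz":-0.28,"jaw":1},
    {"tx":-0.43,"ty":-0.286,"rz":-0.32,"jaw":1},
    {"tx":-0.48,"ty":-0.32,"rz":-0.35,"jaw":1},
    {"tx":-0.53,"ty":-0.353,"rz":-0.35,"jaw":1},
    {"tx":-0.57,"ty":-0.38,"rz":-0.35,"jaw":1}
  ]
}}

```text
invalid input
```

Request:
{"api": "carry_out", "payload": {
  "commands": [
    {"tz":0.03,"jaw":0.5},
    {"tz":0.06,"jaw":0.5},
    {"tz":0.07,"jaw":0.5},
    {"tz":0.07,"jaw":0.5}
  ]
}}

```text
invalid input
```

```bash
python3 - <<'E'
from h import *
s=ctrl.get_state(); print({k:np.round(v,3).tolist() for k,v in s.items()})
for n in ['side','wrist']:
    save(n+'1',get_image(n))
E
```

```text
{'time': 0.15, 'joint_positions': [-1.206, 0.322, -0.07, 1.451, 0.023, 1.371, -0.057], 'qd': [0.001, -0.003, 0.0, -0.002, -0.0, 0.0, -0.001], 'joint_torque': [-0.0, -49.18, -0.405, -31.288, -0.064, 0.041, 0.0], 'position': [0.223, 0.61, 0.222], 'tool_rot': [-0.548, -3.093, 0.002], 'ft_force': [-0.67, 0.016, -0.309], 'torque': [0.011, -0.027, -0.023], 'grip_width': 1.0}
```

View pics/wrist1.png

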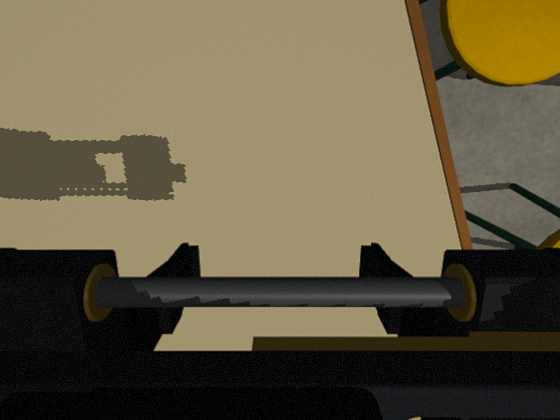

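View pics/side1.png

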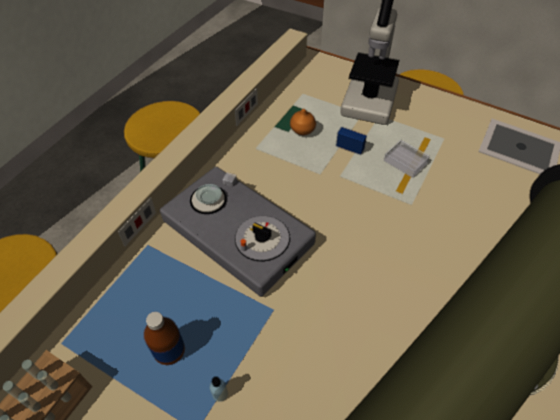

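The rows need all seven keys, it seems, so I'll send the full form.

Request:
{"api": "carry_out", "payload": {
  "commands": [
    {"tx":-0.03,"ty":-0.02,"tz":0,"rx":0,"ry":0,"rz":0,"jaw":1},
    {"tx":-0.08,"ty":-0.053,"tz":0,"rx":0,"ry":0,"rz":-0.03,"jaw":1},
    {"tx":-0.13,"ty":-0.086,"tz":0,"rx":0,"ry":0,"rz":-0.08,"jaw":1},
    {"tx":-0.18,"ty":-0.12,"tz":0,"rx":0,"ry":0,"rz":-0.12,"jaw":1},
    {"tx":-0.23,"ty":-0.153,"tz":0,"rx":0,"ry":0,"rz":-0.16,"jaw":1},
    {"tx":-0.28,"ty":-0.186,"tz":0,"rx":0,"ry":0,"rz":-0.2,"jaw":1},
    {"tx":-0.33,"ty":-0.22,"tz":0,"rx":0,"ry":0,"rz":-0.24,"jaw":1},
    {"tx":-0.38,"ty":-0.253,"tz":0,"rx":0,"ry":0,"rz":-0.28,"jaw":1},
    {"tx":-0.43,"ty":-0.286,"tz":0,"rx":0,"ry":0,"rz":-0.32,"jaw":1},
    {"tx":-0.48,"ty":-0.32,"tz":0,"rx":0,"ry":0,"rz":-0.35,"jaw":1},
    {"tx":-0.53,"ty":-0.353,"tz":0,"rx":0,"ry":0,"rz":-0.35,"jaw":1},
    {"tx":-0.57,"ty":-0.38,"tz":0,"rx":0,"ry":0,"rz":-0.35,"jaw":1}
  ]
}}

```text
time: 1.75
position: [0.6292, 0.0551, 0.2226]
tool_rot: [0.004, 3.141, -0.001]
ft_force: [0.4, 0.6, -0.5]
grip_width: 1.003
```

Request:
{"api": "carry_out", "payload": {
  "commands": [
    {"tx":0,"ty":0,"tz":0.03,"rx":0,"ry":0,"rz":0,"jaw":0.5},
    {"tx":0,"ty":0,"tz":0.06,"rx":0,"ry":0,"rz":0,"jaw":0.5},
    {"tx":0,"ty":0,"tz":0.07,"rx":0,"ry":0,"rz":0,"jaw":0.5},
    {"tx":0,"ty":0,"tz":0.07,"rx":0,"ry":0,"rz":0,"jaw":0.5}
  ]
}}

```text
time: 2.25
position: [0.6278, 0.0579, 0.1523]
tool_rot: [-0.001, -3.141, 0.0]
ft_force: [-0.9, -0.2, -0.3]
grip_width: 0.63
```

```bash
python3 - <<'E'
from h import *
s=ctrl.get_state(); print({k:np.round(v,3).tolist() for k,v in s.items()})
import json
for n in ['side','wrist']:
    ci=camera_info(n); json.dump({k:np.array(v).tolist() for k,v in ci.items()},open(n+'1.json','w'))
    save(n+'1b',get_image(n))
E
```

```text
{'time': 2.25, 'joint_positions': [-0.429, 0.33, 0.364, 1.606, -0.123, 1.229, 1.529], 'qd': [-0.002, -0.02, 0.005, -0.031, 0.001, 0.003, -0.002], 'joint_torque': [0.104, -44.704, 3.937, -28.959, 0.042, 0.041, 0.007], 'position': [0.628, 0.058, 0.152], 'tool_rot': [-0.001, -3.141, 0.0], 'ft_force': [-0.851, -0.195, -0.337], 'torque': [0.023, 0.022, 0.018], 'grip_width': 0.63}
```

View pics/wrist1b.png

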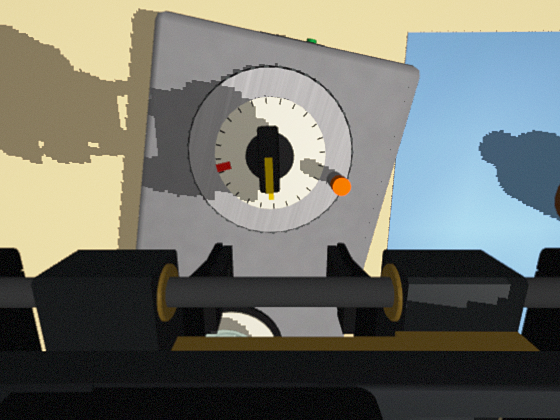

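View pics/side1b.png

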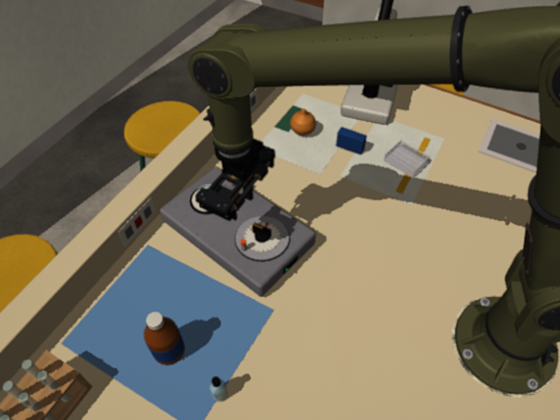

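```bash
cat > meas.py <<'E'
from h import *
def meas(img,ci,roi=(0,245,130,420)):
    """img RGB wrist"""
    hsv=cv2.cvtColor(img,cv2.COLOR_RGB2HSV); out={}
    sub=np.zeros(img.shape[:2],bool); sub[roi[0]:roi[1],roi[2]:roi[3]]=1
    # white disc
    m=((hsv[...,1]<60)&(hsv[...,2]>205)&sub).astype(np.uint8)
    n,l,st,c=cv2.connectedComponentsWithStats(m); i=1+np.argmax(st[1:,4]) 
    for name,los,z in [('yellow',[((20,150,80),(32,255,255))],None),('orange',[((8,180,120),(18,255,255))],.098),('red',[((0,150,80),(6,255,255)),((172,150,80),(180,255,255))],.0685)]:
        mm=np.zeros(img.shape[:2],np.uint8)
        for lo,hi in los: mm|=cv2.inRange(hsv,lo,hi)
        mm[~sub]=0
        n,l,st,c=cv2.connectedComponentsWithStats(mm)
        out[name]=[(int(st[i,4]),c[i].round(2),st[i,:4],np.argwhere(l==i)[:,::-1]) for i in range(1,n) if st[i,4]>4]
    return out
E
python3 - <<'E'
from meas import *
import json
ci=json.load(open('wrist1.json')); img=cv2.imread('pics/wrist1b.png')[...,::-1].copy()
o=meas(img,ci)
for k in o:
    for a in o[k]: print(k,a[:3])
z=cv2.resize(img[50:250,170:370],None,fx=3.5,fy=3.5,interpolation=cv2.INTER_CUBIC)[:,:,::-1]; cv2.imwrite('pics/wz.png',z[:600])
# ring outer
C=np.array([.577,.0467,.066])
for r,z in [(.062,.066),(.042,.0675)]:
    pts=[proj(ci,[C[0]+r*np.cos(a),C[1]+r*np.sin(a),z]) for a in np.arange(0,6.28,np.pi/2)]
    print(np.round(pts,1).tolist())
E
```

```text
yellow (298, array([268.93, 177.17]), array([264, 158,  10,  42], dtype=int32))
orange (265, array([340.93, 186.05]), array([332, 177,  19,  19], dtype=int32))
red (103, array([223.05, 166.44]), array([216, 162,  15,  10], dtype=int32))
[[266.1, 226.9], [346.7, 149.3], [264.0, 60.4], [183.5, 149.4]]
[[265.7, 203.5], [320.6, 149.5], [264.3, 90.4], [209.5, 149.6]]
```

View pics/wz.png

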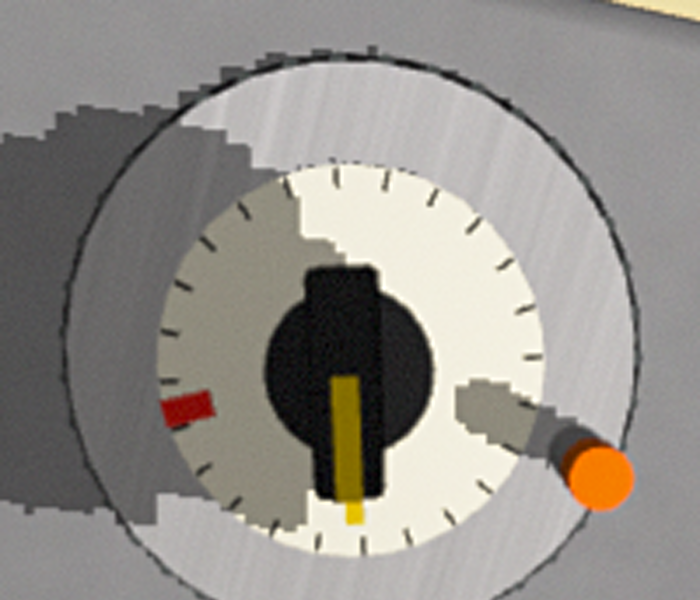

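```bash
cat >> meas.py <<'E'
def circ(P):
    A=np.c_[2*P,np.ones(len(P))]; s=np.linalg.lstsq(A,(P**2).sum(1),rcond=None)[0]
    return s[:2],np.sqrt(s[2]+s[:2]@s[:2])
def disc(img,ci,c0):
    """radial edge search white disc->ring at r~42 about c0 in world, z=.0675"""
    hsv=cv2.cvtColor(img,cv2.COLOR_RGB2HSV).astype(np.float32)
    # cream vs neutral grey: use saturation & brightness; edge = max gradient of blurred (R - B) 
    f=cv2.GaussianBlur(img.astype(np.float32),(0,0),0.8); f=(f[...,0]-f[...,2])/(f.sum(2)+30)
    P=[]
    for a in np.arange(0,2*np.pi,.05):
        rr=np.arange(.036,.048,.0002)
        uv=np.array([proj(ci,[c0[0]+r*np.cos(a),c0[1]+r*np.sin(a),.0675]) for r in rr],np.float32)
        if uv[:,1].max()>240: continue
        v=cv2.remap(f,uv[:,0].reshape(1,-1),uv[:,1].reshape(1,-1),cv2.INTER_LINEAR)[0]
        g=np.gradient(cv2.GaussianBlur(v.reshape(1,-1),(0,0),3)[0]); i=np.argmin(g)
        if 3<i<len(rr)-4: P.append([c0[0]+rr[i]*np.cos(a),c0[1]+rr[i]*np.sin(a)])
    P=np.array(P)
    for _ in range(4):
        c,r=circ(P); e=np.abs(np.linalg.norm(P-c,axis=1)-r); P=P[e<max(.0006,2*np.median(e))]
    return c,r,len(P),e.mean()
E
python3 - <<'E'
from meas import *
import json
ci=json.load(open('wrist1.json')); img=cv2.imread('pics/wrist1b.png')[...,::-1].copy()
c=np.array([.581,.0505])
for _ in range(3): c,r,n,e=disc(img,ci,c); print('axis',c.round(4),round(r,4),n,e)
o=meas(img,ci)
def ang(p): d=np.array(p[:2])-c; return np.round([np.hypot(*d),np.degrees(np.arctan2(d[1],d[0]))],4)
print('post',ang(onplane(ci,*o['orange'][0][1],.098)))
print('mark c',ang(onplane(ci,*o['red'][0][1],.069)))
y=o['yellow'][0][3]
tip=y[y[:,1]>=194].mean(0); print(tip,'tip',ang(onplane(ci,*tip,.0775)))
for row in [160,170,180,190]:
    q=y[np.abs(y[:,1]-row)<=2].mean(0); print(q,'topline',ang(onplane(ci,*q,.1025)),onplane(ci,*q,.1025)[:2])
# bar outline direction? black end
E
```

```text
axis [0.5812 0.0503] 0.0422 122 0.00016814346637439127
axis [0.5811 0.0503] 0.0422 125 0.0001796010707035775
axis [0.5811 0.0503] 0.0422 125 0.00018018722658171132
post [5.2500e-02 7.0038e+01]
mark c [ 3.67000e-02 -7.67945e+01]
[270.85714286 196.5       ] tip [0.0299 1.5184]
[268.         160.02702703] topline [ 4.000000e-04 -1.484744e+02] [0.58081984 0.05010744]
[268.5 170. ] topline [0.0062 0.602 ] [0.5873654  0.05037057]
[269. 180.] topline [0.0129 1.4785] [0.59404061 0.0506381 ]
[269.41025641 190.05128205] topline [0.0197 1.5814] [0.60086556 0.0508497 ]
```

Picture wrist1b shows the dial from above. The disc centre is near px (270,152), pointer tip (271,196), red mark (223,166) and post cap (341,186). The disc fits at r = 42.2 mm and the post at r = 52.5 mm, both as expected. The knob needs about 1.37 rad clockwise.

Request:
{"api": "carry_out", "payload": {
  "commands": [
    {"tx":0.023,"ty":-0.004,"tz":0,"rx":0,"ry":0,"rz":-0.013,"jaw":0.45},
    {"tx":0.0467,"ty":-0.0076,"tz":0,"rx":0,"ry":0,"rz":-0.026,"jaw":0.45},
    {"tx":0.0467,"ty":-0.0076,"tz":0.015,"rx":0,"ry":0,"rz":-0.026,"jaw":0.45},
    {"tx":0.0467,"ty":-0.0076,"tz":0.03,"rx":0,"ry":0,"rz":-0.026,"jaw":0.45},
    {"tx":0.0467,"ty":-0.0076,"tz":0.03,"rx":0,"ry":0,"rz":-0.026,"jaw":0.45}
  ]
}}

```text
time: 2.98
position: [0.5808, 0.0502, 0.1207]
tool_rot: [0.04, -3.138, 0.001]
ft_force: [-0.6, -0.2, 0.2]
grip_width: 0.451
```

```bash
python3 - <<'E'
from h import *
s=ctrl.get_state(); print({k:np.round(v,4).tolist() for k,v in s.items()})
save('side2',get_image('side')); 
t=cv2.imread('pics/side2.png')[180:300,200:340]; cv2.imwrite('pics/side2z.png',cv2.resize(t,None,fx=5,fy=5,interpolation=cv2.INTER_CUBIC))
E
```

```text
{'time': 2.975, 'joint_positions': [-0.4426, 0.2587, 0.3602, 1.7587, -0.0986, 1.1449, 1.5439], 'qd': [0.0003, -0.0116, 0.0033, -0.0228, 0.0062, 0.0114, -0.0023], 'joint_torque': [0.0612, -40.9885, 3.1217, -28.7081, 0.0313, -0.0315, 0.0161], 'position': [0.5808, 0.0502, 0.1207], 'tool_rot': [0.0398, -3.1385, 0.0012], 'ft_force': [-0.6156, -0.1839, 0.1948], 'torque': [0.0618, -0.0184, -0.0401], 'grip_width': 0.4506}
```

View pics/side2z.png

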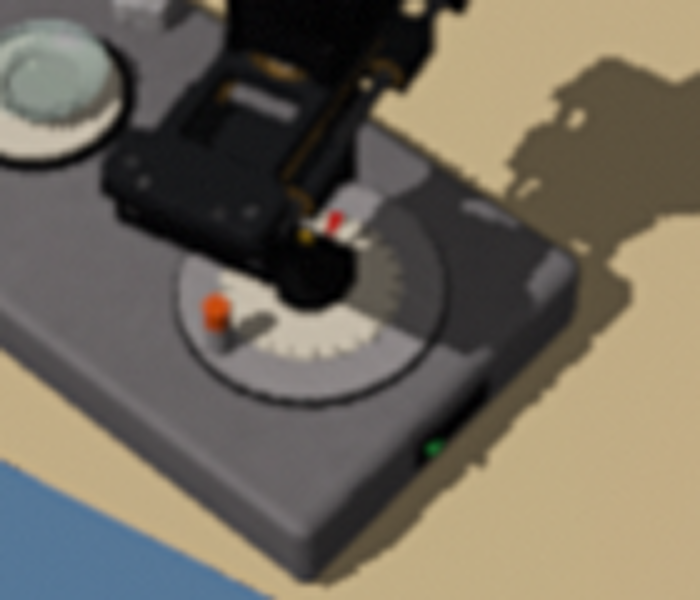

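Request:
{"api": "carry_out", "payload": {
  "commands": [
    {"tx":0,"ty":0,"tz":0.015,"rx":0,"ry":0,"rz":0,"jaw":0.45},
    {"tx":0,"ty":0,"tz":0.03,"rx":0,"ry":0,"rz":0,"jaw":0.45},
    {"tx":0,"ty":0,"tz":0.0385,"rx":0,"ry":0,"rz":0,"jaw":0.45},
    {"tx":0,"ty":0,"tz":0.0385,"rx":0,"ry":0,"rz":0,"jaw":0.45}
  ]
}}

```text
time: 3.52
position: [0.5807, 0.05, 0.0829]
tool_rot: [0.04, -3.139, 0.001]
ft_force: [0.1, 0.1, -0.4]
grip_width: 0.445
```

Request:
{"api": "carry_out", "payload": {
  "commands": [
    {"tx":0,"ty":0,"tz":0,"rx":0,"ry":0,"rz":0,"jaw":0.3},
    {"tx":0,"ty":0,"tz":0,"rx":0,"ry":0,"rz":0,"jaw":0.1},
    {"tx":0,"ty":0,"tz":0,"rx":0,"ry":0,"rz":0,"jaw":0.1},
    {"tx":0,"ty":0,"tz":0,"rx":0,"ry":0,"rz":0,"jaw":0.1},
    {"tx":0,"ty":0,"tz":0,"rx":0,"ry":0,"rz":0,"jaw":0.1}
  ],
  "grip_force": 25
}}

```text
time: 4.15
position: [0.5817, 0.0506, 0.0845]
tool_rot: [-0.04, 3.141, 0.001]
ft_force: [0.1, 1.0, 2.0]
grip_width: 0.157
```

Request:
{"api": "carry_out", "payload": {
  "commands": [
    {"tx":0,"ty":0,"tz":0,"rx":0,"ry":0,"rz":0.05,"jaw":0.1},
    {"tx":0,"ty":0,"tz":0,"rx":0,"ry":0,"rz":0.13,"jaw":0.1},
    {"tx":0,"ty":0,"tz":0,"rx":0,"ry":0,"rz":0.21,"jaw":0.1},
    {"tx":0,"ty":0,"tz":0,"rx":0,"ry":0,"rz":0.3,"jaw":0.1},
    {"tx":0,"ty":0,"tz":0,"rx":0,"ry":0,"rz":0.39,"jaw":0.1},
    {"tx":0,"ty":0,"tz":0,"rx":0,"ry":0,"rz":0.48,"jaw":0.1},
    {"tx":0,"ty":0,"tz":0,"rx":0,"ry":0,"rz":0.57,"jaw":0.1},
    {"tx":0,"ty":0,"tz":0,"rx":0,"ry":0,"rz":0.64,"jaw":0.1},
    {"tx":0,"ty":0,"tz":0,"rx":0,"ry":0,"rz":0.68,"jaw":0.1},
    {"tx":0,"ty":0,"tz":0,"rx":0,"ry":0,"rz":0.68,"jaw":0.1}
  ]
}}

```text
time: 5.4
position: [0.5813, 0.0494, 0.0845]
tool_rot: [-1.01, -2.975, 0.001]
ft_force: [-2.2, -1.5, 3.9]
grip_width: 0.158
```

```bash
python3 - <<'E'
from h import *
s=ctrl.get_state(); print({k:np.round(v,4).tolist() for k,v in s.items()})
n=np.array(s['tool_rot']);from scipy.spatial.transform import Rotation as Rr
x=Rr.from_rotvec(n).as_matrix()[:,0]; print(np.degrees(np.arctan2(x[1],x[0])))
E
```

```text
{'time': 5.4, 'joint_positions': [-0.5199, 0.3039, 0.4562, 1.7969, -0.1497, 1.0752, 0.9057], 'qd': [0.0039, -0.002, -0.0016, -0.0005, 0.0008, -0.0014, 0.0122], 'joint_torque': [-0.7441, -38.9856, 3.4539, -27.0685, -0.4206, -0.6453, -0.0949], 'position': [0.5813, 0.0494, 0.0845], 'tool_rot': [-1.0103, -2.9747, 0.0011], 'ft_force': [-2.2358, -1.5256, 3.8585], 'torque': [-0.2857, 0.4605, -0.0153], 'grip_width': 0.1582}
142.4814304378437
```

Request:
{"api": "carry_out", "payload": {
  "commands": [
    {"tx":0,"ty":0,"tz":0,"rx":0,"ry":0,"rz":0.05,"jaw":0.1},
    {"tx":0,"ty":0,"tz":0,"rx":0,"ry":0,"rz":0.13,"jaw":0.1},
    {"tx":0,"ty":0,"tz":0,"rx":0,"ry":0,"rz":0.21,"jaw":0.1},
    {"tx":0,"ty":0,"tz":0,"rx":0,"ry":0,"rz":0.3,"jaw":0.1},
    {"tx":0,"ty":0,"tz":0,"rx":0,"ry":0,"rz":0.39,"jaw":0.1},
    {"tx":0,"ty":0,"tz":0,"rx":0,"ry":0,"rz":0.48,"jaw":0.1},
    {"tx":0,"ty":0,"tz":0,"rx":0,"ry":0,"rz":0.57,"jaw":0.1},
    {"tx":0,"ty":0,"tz":0,"rx":0,"ry":0,"rz":0.64,"jaw":0.1},
    {"tx":0,"ty":0,"tz":0,"rx":0,"ry":0,"rz":0.686,"jaw":0.1},
    {"tx":0,"ty":0,"tz":0,"rx":0,"ry":0,"rz":0.686,"jaw":0.1},
    {"tx":0,"ty":0,"tz":0,"rx":0,"ry":0,"rz":0.686,"jaw":0.1}
  ]
}}

```text
time: 6.78
position: [0.5803, 0.0487, 0.0845]
tool_rot: [-1.951, -2.46, 0.004]
ft_force: [-4.3, -2.3, 8.2]
grip_width: 0.153
```

```bash
python3 - <<'E'
from h import *
s=ctrl.get_state(); print({k:np.round(v,4).tolist() for k,v in s.items()})
n=np.array(s['tool_rot']);from scipy.spatial.transform import Rotation as Rr
x=Rr.from_rotvec(n).as_matrix()[:,0]; print(np.degrees(np.arctan2(x[1],x[0])))
save('side3',get_image('side')); 
t=cv2.imread('pics/side3.png')[180:300,200:340]; cv2.imwrite('pics/side3z.png',cv2.resize(t,None,fx=5,fy=5,interpolation=cv2.INTER_CUBIC))
E
```

```text
{'time': 6.775, 'joint_positions': [-0.6082, 0.3169, 0.5637, 1.8005, -0.1888, 1.0808, 0.2526], 'qd': [0.0021, 0.0006, -0.0013, -0.0004, 0.0015, -0.0003, -0.0003], 'joint_torque': [-1.1882, -36.9799, 3.8153, -27.5964, -0.8327, -1.7068, 0.0235], 'position': [0.5803, 0.0487, 0.0845], 'tool_rot': [-1.9513, -2.4605, 0.0038], 'ft_force': [-4.3001, -2.3071, 8.1632], 'torque': [-0.6027, 1.1426, -0.0444], 'grip_width': 0.1531}
103.16756876871676
```

View pics/side3z.png

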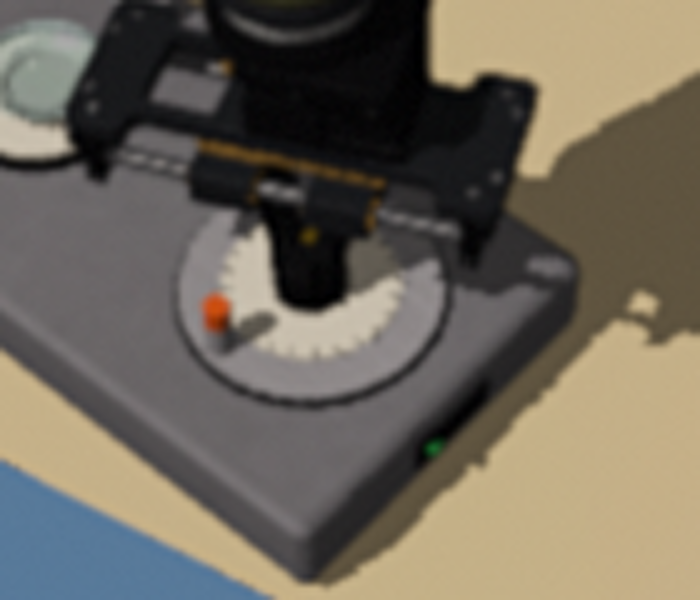

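Request:
{"api": "carry_out", "payload": {
  "commands": [
    {"tx":0,"ty":0,"tz":0,"rx":0,"ry":0,"rz":0,"jaw":0.2},
    {"tx":0,"ty":0,"tz":0,"rx":0,"ry":0,"rz":0,"jaw":0.35},
    {"tx":0,"ty":0,"tz":0,"rx":0,"ry":0,"rz":0,"jaw":0.45},
    {"tx":0,"ty":0,"tz":-0.015,"rx":0,"ry":0,"rz":0,"jaw":0.45},
    {"tx":0,"ty":0,"tz":-0.04,"rx":0,"ry":0,"rz":0,"jaw":0.45},
    {"tx":-0.02,"ty":0,"tz":-0.07,"rx":0,"ry":0,"rz":0,"jaw":0.45},
    {"tx":-0.05,"ty":0,"tz":-0.07,"rx":0,"ry":0,"rz":0,"jaw":0.45},
    {"tx":-0.05,"ty":0,"tz":-0.07,"rx":0,"ry":0,"rz":0,"jaw":0.45},
    {"tx":-0.05,"ty":0,"tz":-0.07,"rx":0,"ry":0,"rz":0,"jaw":0.45}
  ]
}}

```text
time: 7.95
position: [0.5928, 0.0023, 0.1544]
tool_rot: [-1.951, -2.462, -0.001]
ft_force: [0.9, -0.5, -0.6]
grip_width: 0.448
```

```bash
cat > look.py <<'E'
from meas import *
import json,sys
def look(n,roi=(0,245,130,420)):
    s=ctrl.get_state(); print(s['time'],{k:np.round(s[k],4).tolist() for k in ['position','tool_rot','ft_force','grip_width']})
    ci=camera_info('wrist'); img=get_image('wrist'); save(n,img)
    c=np.array([.581,.0503])
    for _ in range(3): c,r,k,e=disc(img,ci,c)
    print('axis',c.round(4),round(r,4),k)
    o=meas(img,ci,roi)
    def ang(p): d=np.array(p[:2])-c; return np.round([np.hypot(*d),np.degrees(np.arctan2(d[1],d[0]))],4)
    for a in o['orange']: print('post',a[0],a[1],ang(onplane(ci,*a[1],.098)))
    for a in o['red']: print('mark',a[0],a[1],ang(onplane(ci,*a[1],.069)))
    u,v=proj(ci,[c[0],c[1],.1025])
    for a in o['yellow']:
        y=a[3]; d=np.hypot(y[:,0]-u,y[:,1]-v); tip=y[d>d.max()-3.5].mean(0)
        mid=y[d<.6*d.max()].mean(0) if (d<.6*d.max()).any() else tip
        f=y[(d>8)&(d<28)]; f=f.mean(0) if len(f) else tip
        print('yellow',a[0],a[1],'tip',tip.round(1),ang(onplane(ci,*tip,.0775)),'line',ang(onplane(ci,*f,.1025)))
    cu,cv_=proj(ci,[c[0],c[1],.0675]).astype(int)
    z=img[max(0,cv_-90):cv_+100,max(0,cu-100):cu+100]; save(n+'z',cv2.resize(z,None,fx=3,fy=3,interpolation=cv2.INTER_CUBIC))
if __name__=='__main__': look(sys.argv[1])
E
python3 look.py w4
```

```text
7.95 {'position': [0.5928, 0.0023, 0.1544], 'tool_rot': [-1.9511, -2.4617, -0.0014], 'ft_force': [0.9147, -0.4563, -0.5758], 'grip_width': 0.4482}
axis [0.5811 0.0501] 0.0421 126
post 327 [322.26  87.52] [5.29000e-02 6.99365e+01]
post 6 [276.5  197.83] [ 2.74000e-02 -7.71638e+01]
mark 70 [277.24 202.54] [ 3.8000e-02 -7.6518e+01]
yellow 317 [276.56 175.32] tip [277.  195.5] [ 3.0400e-02 -7.6689e+01] line [ 1.1700e-02 -7.7302e+01]
```

View pics/w4z.png

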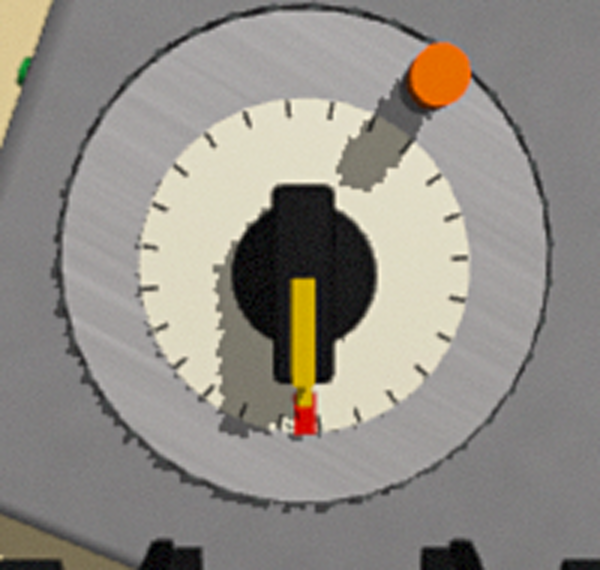

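Picture w4z shows the pointer tip at full-frame px (277,195) lying on the red mark at (277,202). The angles are -76.7 and -76.5 degrees, so they line up. The knob is free of the fingers. Next I'll check the amber bottle's clearance for the post approach.

```bash
python3 - <<'E'
from h import *
ci=camera_info('top')
print('amber cap',onplane(ci,127,187,.15), onplane(ci,140,200,.05),'dropper',onplane(ci,125,251,.085))
E
```

```text
amber cap [0.62579602 0.35908645 0.15      ] [0.61365304 0.35580667 0.05      ] dropper [0.4785928  0.37946344 0.085     ]
```

Request:
{"api": "carry_out", "payload": {
  "commands": [
    {"tx":0.01,"ty":0,"tz":0,"rx":0,"ry":0,"rz":-0.08,"jaw":0},
    {"tx":0.03,"ty":0.001,"tz":0,"rx":0,"ry":0,"rz":-0.22,"jaw":0},
    {"tx":0.05,"ty":0.002,"tz":0,"rx":0,"ry":0,"rz":-0.38,"jaw":0},
    {"tx":0.07,"ty":0.003,"tz":0,"rx":0,"ry":0,"rz":-0.54,"jaw":0},
    {"tx":0.09,"ty":0.004,"tz":0,"rx":0,"ry":0,"rz":-0.7,"jaw":0},
    {"tx":0.105,"ty":0.0045,"tz":0,"rx":0,"ry":0,"rz":-0.85,"jaw":0},
    {"tx":0.1118,"ty":0.0045,"tz":0,"rx":0,"ry":0,"rz":-0.95,"jaw":0},
    {"tx":0.1118,"ty":0.0045,"tz":0,"rx":0,"ry":0,"rz":-0.992,"jaw":0},
    {"tx":0.1118,"ty":0.0045,"tz":0,"rx":0,"ry":0,"rz":-0.992,"jaw":0},
    {"tx":0.1118,"ty":0.0045,"tz":0,"rx":0,"ry":0,"rz":-0.992,"jaw":0}
  ],
  "grip_force": 40
}}

```text
time: 9.25
position: [0.5715, 0.1119, 0.154]
tool_rot: [-0.545, -3.094, -0.0]
ft_force: [0.2, -0.5, 0.1]
grip_width: 0.007
```

```bash
python3 - <<'E'
from h import *
s=ctrl.get_state(); print({k:np.round(v,4).tolist() for k,v in s.items()})
save('w5',get_image('wrist')); save('side5',get_image('side')); 
t=cv2.imread('pics/side5.png')[160:380,140:340]; cv2.imwrite('pics/side5z.png',cv2.resize(t,None,fx=2.7,fy=2.7,interpolation=cv2.INTER_CUBIC))
E
```

```text
{'time': 9.25, 'joint_positions': [-0.6018, 0.2287, 0.4182, 1.7284, -0.0989, 1.2054, 1.0642], 'qd': [0.0014, -0.0017, 0.0062, -0.001, -0.001, 0.0007, 0.0037], 'joint_torque': [-0.1171, -39.2723, 2.992, -29.6056, -0.0055, 0.0898, -0.0019], 'position': [0.5715, 0.1119, 0.154], 'tool_rot': [-0.545, -3.0937, -0.0001], 'ft_force': [0.2389, -0.5335, 0.1167], 'torque': [0.03, -0.0138, 0.0019], 'grip_width': 0.0072}
```

View pics/side5z.png

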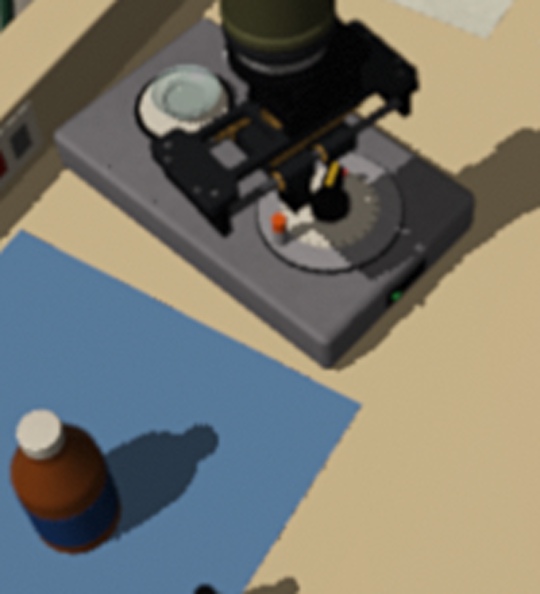

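View pics/w5.png

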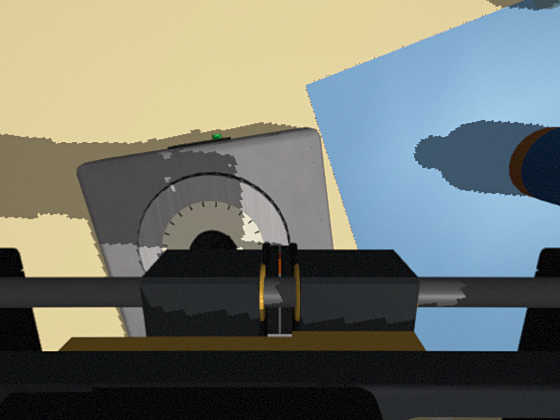

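Request:
{"api": "carry_out", "payload": {
  "commands": [
    {"tx":0,"ty":-0.0017,"tz":0.02,"rx":0,"ry":0,"rz":0,"jaw":0},
    {"tx":0,"ty":-0.0017,"tz":0.045,"rx":0,"ry":0,"rz":0,"jaw":0},
    {"tx":0,"ty":-0.0017,"tz":0.065,"rx":0,"ry":0,"rz":0,"jaw":0},
    {"tx":0,"ty":-0.0017,"tz":0.077,"rx":0,"ry":0,"rz":0,"jaw":0},
    {"tx":0,"ty":-0.0017,"tz":0.077,"rx":0,"ry":0,"rz":0,"jaw":0},
    {"tx":0,"ty":-0.0017,"tz":0.077,"rx":0,"ry":0,"rz":0,"jaw":0}
  ]
}}

```text
time: 10.1
position: [0.5718, 0.1098, 0.0779]
tool_rot: [0.545, 3.093, 0.001]
ft_force: [0.3, -0.2, -1.0]
grip_width: 0.007
```

```bash
cat > st.py <<'E'
from h import *
from scipy.spatial.transform import Rotation as Rr
import sys
A=np.array([.5811,.0502])
def rep():
    s=ctrl.get_state(); R=Rr.from_rotvec(s['tool_rot']).as_matrix(); x=R[:,0];y=R[:,1]
    d=np.array(s['position'][:2])-A
    a=A-np.array(s['position'][:2])
    F=np.array(s['ft_force'])
    print('t %.2f z %.4f toolx %.2f  axis in tool (%.4f %.4f) r %.4f  Fx(push) %.2f Fy %.2f Fz %.2f grip %.3f'%(s['time'],s['position'][2],np.degrees(np.arctan2(x[1],x[0])),a@x[:2],a@y[:2],np.hypot(*d),F@x,F@y,F[2],s['grip_width']))
rep()
for _ in range(int(sys.argv[1]) if len(sys.argv)>1 else 0): get_image('side'); rep()
E
python3 st.py
python3 - <<'E'
from h import *
save('side6',get_image('side')); 
t=cv2.imread('pics/side6.png')[180:300,200:340]; cv2.imwrite('pics/side6z.png',cv2.resize(t,None,fx=5,fy=5,interpolation=cv2.INTER_CUBIC))
E
```

```text
t 10.10 z 0.0779 toolx 160.01  axis in tool (-0.0291 -0.0529) r 0.0604  Fx(push) -0.37 Fy -0.04 Fz -0.98 grip 0.007
```

View pics/side6z.png

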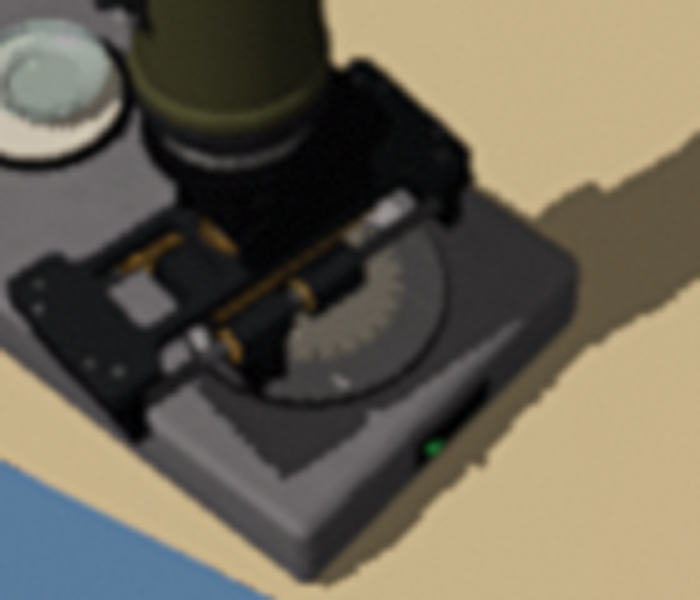

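Request:
{"api": "carry_out", "payload": {
  "commands": [
    {"tx":-0.003,"ty":0,"tz":0,"rx":0,"ry":0,"rz":0,"jaw":0},
    {"tx":-0.006,"ty":0,"tz":0,"rx":0,"ry":0,"rz":0,"jaw":0},
    {"tx":-0.009,"ty":0,"tz":0,"rx":0,"ry":0,"rz":0,"jaw":0},
    {"tx":-0.012,"ty":0,"tz":0,"rx":0,"ry":0,"rz":0,"jaw":0},
    {"tx":-0.012,"ty":0,"tz":0,"rx":0,"ry":0,"rz":0,"jaw":0}
  ]
}}

```text
time: 10.78
position: [0.5826, 0.1054, 0.077]
tool_rot: [0.546, 3.094, -0.0]
ft_force: [-0.6, -0.6, -0.3]
grip_width: 0.004
```

```bash
python3 st.py 3; python3 - <<'E'
import numpy as np
ax,ay=-.0171,-.053
for f in np.arange(.05,.65,.05):
    s,c=np.sin(f),np.cos(f); print('{"tx": %.4f, "ty": %.4f, "tz": 0, "rx": 0, "ry": 0, "rz": %.2f, "jaw": 0},'%(ax-ax*c+ay*s, ay-ax*s-ay*c,f))
E
```

```text
t 10.78 z 0.0770 toolx 159.99  axis in tool (-0.0174 -0.0524) r 0.0552  Fx(push) 0.37 Fy -0.75 Fz -0.33 grip 0.004
t 10.82 z 0.0770 toolx 160.00  axis in tool (-0.0176 -0.0524) r 0.0553  Fx(push) 0.39 Fy 0.31 Fz 0.55 grip 0.005
t 10.88 z 0.0770 toolx 160.01  axis in tool (-0.0178 -0.0525) r 0.0554  Fx(push) 0.33 Fy -0.55 Fz 0.43 grip 0.003
t 10.93 z 0.0770 toolx 160.02  axis in tool (-0.0178 -0.0525) r 0.0555  Fx(push) 0.08 Fy 0.05 Fz -0.63 grip 0.007
{"tx": -0.0027, "ty": 0.0008, "tz": 0, "rx": 0, "ry": 0, "rz": 0.05, "jaw": 0},
{"tx": -0.0054, "ty": 0.0014, "tz": 0, "rx": 0, "ry": 0, "rz": 0.10, "jaw": 0},
{"tx": -0.0081, "ty": 0.0020, "tz": 0, "rx": 0, "ry": 0, "rz": 0.15, "jaw": 0},
{"tx": -0.0109, "ty": 0.0023, "tz": 0, "rx": 0, "ry": 0, "rz": 0.20, "jaw": 0},
{"tx": -0.0136, "ty": 0.0026, "tz": 0, "rx": 0, "ry": 0, "rz": 0.25, "jaw": 0},
{"tx": -0.0164, "ty": 0.0027, "tz": 0, "rx": 0, "ry": 0, "rz": 0.30, "jaw": 0},
{"tx": -0.0192, "ty": 0.0027, "tz": 0, "rx": 0, "ry": 0, "rz": 0.35, "jaw": 0},
{"tx": -0.0220, "ty": 0.0025, "tz": 0, "rx": 0, "ry": 0, "rz": 0.40, "jaw": 0},
{"tx": -0.0248, "ty": 0.0022, "tz": 0, "rx": 0, "ry": 0, "rz": 0.45, "jaw": 0},
{"tx": -0.0275, "ty": 0.0017, "tz": 0, "rx": 0, "ry": 0, "rz": 0.50, "jaw": 0},
{"tx": -0.0302, "ty": 0.0011, "tz": 0, "rx": 0, "ry": 0, "rz": 0.55, "jaw": 0},
{"tx": -0.0329, "ty": 0.0004, "tz": 0, "rx": 0, "ry": 0, "rz": 0.60, "jaw": 0},
```

Request:
{"api": "carry_out", "payload": {
  "commands": [
    {"tx":-0.0027,"ty":0.0008,"tz":0,"rx":0,"ry":0,"rz":0.05,"jaw":0},
    {"tx":-0.0054,"ty":0.0014,"tz":0,"rx":0,"ry":0,"rz":0.1,"jaw":0},
    {"tx":-0.0081,"ty":0.002,"tz":0,"rx":0,"ry":0,"rz":0.15,"jaw":0},
    {"tx":-0.0109,"ty":0.0023,"tz":0,"rx":0,"ry":0,"rz":0.2,"jaw":0},
    {"tx":-0.0136,"ty":0.0026,"tz":0,"rx":0,"ry":0,"rz":0.25,"jaw":0},
    {"tx":-0.0164,"ty":0.0027,"tz":0,"rx":0,"ry":0,"rz":0.3,"jaw":0},
    {"tx":-0.0192,"ty":0.0027,"tz":0,"rx":0,"ry":0,"rz":0.35,"jaw":0},
    {"tx":-0.022,"ty":0.0025,"tz":0,"rx":0,"ry":0,"rz":0.4,"jaw":0},
    {"tx":-0.0248,"ty":0.0022,"tz":0,"rx":0,"ry":0,"rz":0.45,"jaw":0},
    {"tx":-0.0275,"ty":0.0017,"tz":0,"rx":0,"ry":0,"rz":0.5,"jaw":0},
    {"tx":-0.0302,"ty":0.0011,"tz":0,"rx":0,"ry":0,"rz":0.55,"jaw":0},
    {"tx":-0.0329,"ty":0.0004,"tz":0,"rx":0,"ry":0,"rz":0.6,"jaw":0}
  ]
}}

```text
time: 12.42
position: [0.6129, 0.0951, 0.0769]
tool_rot: [-1.436, -2.793, 0.0]
ft_force: [-0.8, 0.4, 0.8]
grip_width: 0.006
```

```bash
python3 st.py 3; python3 - <<'E'
from h import *
save('side7',get_image('side')); save('top7',get_image('top'))
t=cv2.imread('pics/side7.png')[180:300,200:340]; t2=cv2.imread('pics/top7.png')[150:270,200:320]
cv2.imwrite('pics/side7z.png',cv2.resize(np.hstack([t,t2]),None,fx=3,fy=3,interpolation=cv2.INTER_CUBIC))
E
```

```text
t 12.43 z 0.0769 toolx 125.57  axis in tool (-0.0180 -0.0520) r 0.0550  Fx(push) 0.84 Fy -0.42 Fz 0.77 grip 0.006
t 12.47 z 0.0769 toolx 125.47  axis in tool (-0.0177 -0.0521) r 0.0550  Fx(push) 0.94 Fy -0.59 Fz -0.38 grip 0.007
t 12.53 z 0.0769 toolx 125.63  axis in tool (-0.0176 -0.0521) r 0.0550  Fx(push) 0.79 Fy -0.58 Fz -0.35 grip 0.006
t 12.57 z 0.0769 toolx 125.69  axis in tool (-0.0175 -0.0522) r 0.0551  Fx(push) -0.20 Fy -0.02 Fz 0.10 grip 0.001
```

View pics/side7z.png

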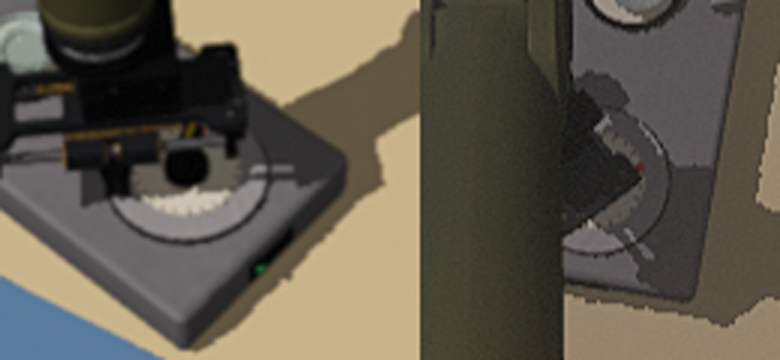

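Request:
{"api": "carry_out", "payload": {
  "commands": [
    {"tx":-0.0021,"ty":0.0006,"tz":0,"rx":0,"ry":0,"rz":0.04,"jaw":0},
    {"tx":-0.0042,"ty":0.0012,"tz":0,"rx":0,"ry":0,"rz":0.08,"jaw":0},
    {"tx":-0.0064,"ty":0.0017,"tz":0,"rx":0,"ry":0,"rz":0.12,"jaw":0},
    {"tx":-0.008,"ty":0.002,"tz":0,"rx":0,"ry":0,"rz":0.15,"jaw":0},
    {"tx":-0.008,"ty":0.002,"tz":0,"rx":0,"ry":0,"rz":0.15,"jaw":0}
  ]
}}

```text
time: 13.3
position: [0.62, 0.0891, 0.0771]
tool_rot: [1.641, 2.678, -0.0]
ft_force: [-0.2, -0.7, 1.2]
grip_width: 0.003
```

```bash
python3 st.py 3
```

```text
t 13.30 z 0.0771 toolx 117.01  axis in tool (-0.0170 -0.0523) r 0.0550  Fx(push) -0.51 Fy -0.52 Fz 1.23 grip 0.003
t 13.35 z 0.0771 toolx 117.04  axis in tool (-0.0170 -0.0524) r 0.0551  Fx(push) 0.01 Fy -0.61 Fz -0.38 grip 0.001
t 13.40 z 0.0772 toolx 117.05  axis in tool (-0.0171 -0.0525) r 0.0552  Fx(push) -0.56 Fy 0.23 Fz -0.03 grip 0.006
t 13.45 z 0.0772 toolx 117.05  axis in tool (-0.0171 -0.0524) r 0.0552  Fx(push) 0.20 Fy -0.24 Fz -0.13 grip -0.000
```

Request:
{"api": "carry_out", "payload": {
  "commands": [
    {"tx":-0.00053,"ty":0.0002,"tz":0,"rx":0,"ry":0,"rz":0.01,"jaw":0},
    {"tx":-0.00106,"ty":0.0003,"tz":0,"rx":0,"ry":0,"rz":0.02,"jaw":0},
    {"tx":-0.0016,"ty":0.0005,"tz":0,"rx":0,"ry":0,"rz":0.03,"jaw":0},
    {"tx":-0.0021,"ty":0.0007,"tz":0,"rx":0,"ry":0,"rz":0.04,"jaw":0},
    {"tx":-0.0027,"ty":0.0008,"tz":0,"rx":0,"ry":0,"rz":0.05,"jaw":0},
    {"tx":-0.0032,"ty":0.001,"tz":0,"rx":0,"ry":0,"rz":0.06,"jaw":0}
  ]
}}

```text
time: 14.2
position: [0.6222, 0.087, 0.0771]
tool_rot: [1.721, 2.628, 0.0]
ft_force: [-1.1, 0.9, 0.9]
grip_width: 0.004
```

```bash
python3 st.py 3
```

```text
t 14.20 z 0.0771 toolx 113.57  axis in tool (-0.0173 -0.0524) r 0.0552  Fx(push) 1.21 Fy -0.62 Fz 0.95 grip 0.004
t 14.25 z 0.0771 toolx 113.55  axis in tool (-0.0173 -0.0523) r 0.0551  Fx(push) 1.57 Fy 0.05 Fz 1.73 grip 0.007
t 14.30 z 0.0771 toolx 113.59  axis in tool (-0.0172 -0.0524) r 0.0551  Fx(push) -0.01 Fy 0.24 Fz -0.63 grip 0.006
t 14.35 z 0.0771 toolx 113.60  axis in tool (-0.0173 -0.0524) r 0.0551  Fx(push) 0.90 Fy 0.01 Fz 0.52 grip 0.001
```

Request:
{"api": "carry_out", "payload": {
  "commands": [
    {"tx":-0.00053,"ty":0.0002,"tz":0,"rx":0,"ry":0,"rz":0.01,"jaw":0},
    {"tx":-0.00106,"ty":0.0003,"tz":0,"rx":0,"ry":0,"rz":0.02,"jaw":0},
    {"tx":-0.0016,"ty":0.0005,"tz":0,"rx":0,"ry":0,"rz":0.03,"jaw":0},
    {"tx":-0.0021,"ty":0.0007,"tz":0,"rx":0,"ry":0,"rz":0.04,"jaw":0},
    {"tx":-0.0027,"ty":0.0008,"tz":0,"rx":0,"ry":0,"rz":0.05,"jaw":0},
    {"tx":-0.0032,"ty":0.001,"tz":0,"rx":0,"ry":0,"rz":0.06,"jaw":0}
  ]
}}

```text
time: 15.1
position: [0.6243, 0.0844, 0.0771]
tool_rot: [1.799, 2.576, 0.0]
ft_force: [-0.7, 1.1, 1.3]
grip_width: 0.004
```

```bash
python3 st.py 1
```

```text
t 15.10 z 0.0771 toolx 110.13  axis in tool (-0.0173 -0.0523) r 0.0551  Fx(push) 1.33 Fy -0.29 Fz 1.34 grip 0.004
t 15.15 z 0.0770 toolx 110.11  axis in tool (-0.0172 -0.0523) r 0.0551  Fx(push) -0.45 Fy -0.61 Fz -0.05 grip 0.003
```

Request:
{"api": "carry_out", "payload": {
  "commands": [
    {"tx":-0.00053,"ty":0.0002,"tz":0,"rx":0,"ry":0,"rz":0.01,"jaw":0},
    {"tx":-0.00106,"ty":0.0003,"tz":0,"rx":0,"ry":0,"rz":0.02,"jaw":0},
    {"tx":-0.0016,"ty":0.0005,"tz":0,"rx":0,"ry":0,"rz":0.03,"jaw":0},
    {"tx":-0.0021,"ty":0.0007,"tz":0,"rx":0,"ry":0,"rz":0.04,"jaw":0},
    {"tx":-0.0027,"ty":0.0008,"tz":0,"rx":0,"ry":0,"rz":0.05,"jaw":0},
    {"tx":-0.0032,"ty":0.001,"tz":0,"rx":0,"ry":0,"rz":0.06,"jaw":0}
  ]
}}

```text
time: 15.9
position: [0.6263, 0.0818, 0.077]
tool_rot: [-1.875, -2.52, 0.0]
ft_force: [-1.3, 0.6, -0.3]
grip_width: 0.005
```

```bash
python3 st.py 1
```

```text
t 15.90 z 0.0770 toolx 106.69  axis in tool (-0.0173 -0.0524) r 0.0551  Fx(push) 0.90 Fy -1.05 Fz -0.29 grip 0.005
t 15.95 z 0.0770 toolx 106.67  axis in tool (-0.0172 -0.0524) r 0.0551  Fx(push) 1.45 Fy -1.29 Fz -0.60 grip 0.009
```

Request:
{"api": "carry_out", "payload": {
  "commands": [
    {"tx":-0.00053,"ty":0.0002,"tz":0,"rx":0,"ry":0,"rz":0.01,"jaw":0},
    {"tx":-0.00106,"ty":0.0003,"tz":0,"rx":0,"ry":0,"rz":0.02,"jaw":0},
    {"tx":-0.0016,"ty":0.0005,"tz":0,"rx":0,"ry":0,"rz":0.03,"jaw":0},
    {"tx":-0.0021,"ty":0.0007,"tz":0,"rx":0,"ry":0,"rz":0.04,"jaw":0},
    {"tx":-0.0027,"ty":0.0008,"tz":0,"rx":0,"ry":0,"rz":0.05,"jaw":0},
    {"tx":-0.0032,"ty":0.001,"tz":0,"rx":0,"ry":0,"rz":0.06,"jaw":0}
  ]
}}

```text
time: 16.7
position: [0.6282, 0.0791, 0.077]
tool_rot: [-1.95, -2.463, -0.0]
ft_force: [-0.7, 0.3, 0.1]
grip_width: 0.008
```

```bash
python3 st.py 1
```

```text
t 16.70 z 0.0770 toolx 103.25  axis in tool (-0.0173 -0.0524) r 0.0552  Fx(push) 0.48 Fy -0.61 Fz 0.13 grip 0.008
t 16.75 z 0.0771 toolx 103.23  axis in tool (-0.0172 -0.0525) r 0.0552  Fx(push) -0.14 Fy -0.84 Fz 0.50 grip 0.005
```

Request:
{"api": "carry_out", "payload": {
  "commands": [
    {"tx":-0.00053,"ty":0.0002,"tz":0,"rx":0,"ry":0,"rz":0.01,"jaw":0},
    {"tx":-0.00106,"ty":0.0003,"tz":0,"rx":0,"ry":0,"rz":0.02,"jaw":0},
    {"tx":-0.0016,"ty":0.0005,"tz":0,"rx":0,"ry":0,"rz":0.03,"jaw":0},
    {"tx":-0.0021,"ty":0.0007,"tz":0,"rx":0,"ry":0,"rz":0.04,"jaw":0},
    {"tx":-0.0027,"ty":0.0008,"tz":0,"rx":0,"ry":0,"rz":0.05,"jaw":0},
    {"tx":-0.0032,"ty":0.001,"tz":0,"rx":0,"ry":0,"rz":0.06,"jaw":0}
  ]
}}

```text
time: 17.5
position: [0.6299, 0.0762, 0.0771]
tool_rot: [-2.023, -2.403, -0.0]
ft_force: [-0.3, 0.1, 0.1]
grip_width: 0.006
```

```bash
python3 st.py 1
```

```text
t 17.50 z 0.0771 toolx 99.82  axis in tool (-0.0173 -0.0525) r 0.0553  Fx(push) 0.11 Fy -0.30 Fz 0.14 grip 0.006
t 17.55 z 0.0771 toolx 99.80  axis in tool (-0.0172 -0.0526) r 0.0553  Fx(push) 1.61 Fy -0.50 Fz 0.29 grip -0.000
```

Request:
{"api": "carry_out", "payload": {
  "commands": [
    {"tx":-0.00053,"ty":0.0002,"tz":0,"rx":0,"ry":0,"rz":0.01,"jaw":0},
    {"tx":-0.00106,"ty":0.0003,"tz":0,"rx":0,"ry":0,"rz":0.02,"jaw":0},
    {"tx":-0.0016,"ty":0.0005,"tz":0,"rx":0,"ry":0,"rz":0.03,"jaw":0},
    {"tx":-0.0021,"ty":0.0007,"tz":0,"rx":0,"ry":0,"rz":0.04,"jaw":0},
    {"tx":-0.0027,"ty":0.0008,"tz":0,"rx":0,"ry":0,"rz":0.05,"jaw":0},
    {"tx":-0.0032,"ty":0.001,"tz":0,"rx":0,"ry":0,"rz":0.06,"jaw":0}
  ]
}}

```text
time: 18.3
position: [0.6308, 0.0754, 0.077]
tool_rot: [-2.091, -2.341, -0.002]
ft_force: [-3.8, 5.3, 0.6]
grip_width: 0.007
```

```bash
python3 st.py 1; python3 - <<'E'
from h import *
save('side8',get_image('side')); save('top8',get_image('top'))
t=cv2.imread('pics/side8.png')[180:300,200:340]; t2=cv2.imread('pics/top8.png')[150:270,200:320]
cv2.imwrite('pics/side8z.png',cv2.resize(np.hstack([t,t2]),None,fx=3,fy=3,interpolation=cv2.INTER_CUBIC))
E
```

```text
t 18.30 z 0.0770 toolx 96.46  axis in tool (-0.0194 -0.0522) r 0.0557  Fx(push) 5.74 Fy -3.14 Fz 0.59 grip 0.007
t 18.35 z 0.0770 toolx 96.44  axis in tool (-0.0194 -0.0522) r 0.0557  Fx(push) 5.46 Fy -2.16 Fz 0.96 grip 0.007
```

View pics/side8z.png

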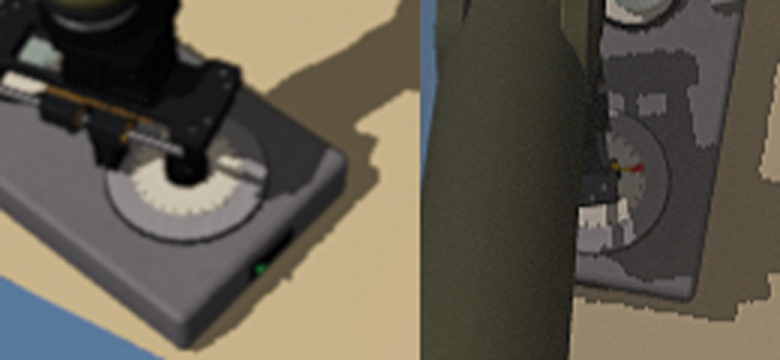

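The force rose to 5.6 N with the arm lagging by about 2 mm, so the ring has reached its stop after roughly 1.05 rad. From here I'll make small tangential steps and judge by force.

Request:
{"api": "carry_out", "payload": {
  "commands": [
    {"tx":-0.0005,"ty":0,"tz":0,"rx":0,"ry":0,"rz":0,"jaw":0},
    {"tx":-0.001,"ty":-0.0002,"tz":0,"rx":0,"ry":0,"rz":0,"jaw":0},
    {"tx":-0.0015,"ty":-0.0003,"tz":0,"rx":0,"ry":0,"rz":0,"jaw":0},
    {"tx":-0.002,"ty":-0.0004,"tz":0,"rx":0,"ry":0,"rz":0,"jaw":0},
    {"tx":-0.0025,"ty":-0.0005,"tz":0,"rx":0,"ry":0,"rz":0,"jaw":0},
    {"tx":-0.0025,"ty":-0.0005,"tz":0,"rx":0,"ry":0,"rz":0,"jaw":0}
  ]
}}

```text
time: 19.2
position: [0.6311, 0.0742, 0.0771]
tool_rot: [-2.09, -2.342, -0.004]
ft_force: [-1.9, 7.4, 1.2]
grip_width: 0.007
```

```bash
python3 st.py 6
```

```text
t 19.20 z 0.0771 toolx 96.52  axis in tool (-0.0181 -0.0524) r 0.0554  Fx(push) 7.57 Fy -1.01 Fz 1.16 grip 0.007
t 19.25 z 0.0771 toolx 96.53  axis in tool (-0.0181 -0.0524) r 0.0554  Fx(push) 7.68 Fy -1.45 Fz 0.77 grip 0.007
t 19.30 z 0.0771 toolx 96.53  axis in tool (-0.0181 -0.0524) r 0.0554  Fx(push) 8.11 Fy -1.67 Fz 0.56 grip 0.005
t 19.35 z 0.0771 toolx 96.53  axis in tool (-0.0181 -0.0524) r 0.0554  Fx(push) 7.51 Fy -1.84 Fz 0.05 grip 0.004
t 19.40 z 0.0771 toolx 96.53  axis in tool (-0.0181 -0.0524) r 0.0554  Fx(push) 8.25 Fy -0.44 Fz 0.10 grip 0.008
t 19.45 z 0.0771 toolx 96.53  axis in tool (-0.0181 -0.0524) r 0.0554  Fx(push) 7.64 Fy -0.93 Fz 0.41 grip 0.006
t 19.50 z 0.0771 toolx 96.53  axis in tool (-0.0181 -0.0523) r 0.0554  Fx(push) 8.22 Fy -1.00 Fz 1.76 grip 0.006
```

Request:
{"api": "carry_out", "payload": {
  "commands": [
    {"tx":-0.0005,"ty":0,"tz":0,"rx":0,"ry":0,"rz":0,"jaw":0},
    {"tx":-0.001,"ty":0,"tz":0,"rx":0,"ry":0,"rz":0,"jaw":0},
    {"tx":-0.0015,"ty":-0.0001,"tz":0,"rx":0,"ry":0,"rz":0,"jaw":0},
    {"tx":-0.002,"ty":-0.0002,"tz":0,"rx":0,"ry":0,"rz":0,"jaw":0},
    {"tx":-0.0022,"ty":-0.0002,"tz":0,"rx":0,"ry":0,"rz":0,"jaw":0},
    {"tx":-0.0022,"ty":-0.0002,"tz":0,"rx":0,"ry":0,"rz":0,"jaw":0}
  ]
}}

```text
time: 20.25
position: [0.6313, 0.0731, 0.0772]
tool_rot: [-2.088, -2.343, -0.006]
ft_force: [-0.7, 9.5, 0.7]
grip_width: 0.007
```

```bash
python3 st.py 6
```

```text
t 20.25 z 0.0772 toolx 96.57  axis in tool (-0.0170 -0.0525) r 0.0552  Fx(push) 9.54 Fy 0.38 Fz 0.74 grip 0.007
t 20.30 z 0.0771 toolx 96.57  axis in tool (-0.0170 -0.0525) r 0.0552  Fx(push) 9.35 Fy -0.59 Fz 1.07 grip 0.006
t 20.35 z 0.0771 toolx 96.57  axis in tool (-0.0170 -0.0525) r 0.0552  Fx(push) 9.73 Fy -0.91 Fz 0.12 grip 0.006
t 20.40 z 0.0772 toolx 96.57  axis in tool (-0.0170 -0.0525) r 0.0552  Fx(push) 8.72 Fy -0.48 Fz -0.82 grip 0.013
t 20.45 z 0.0772 toolx 96.57  axis in tool (-0.0170 -0.0525) r 0.0552  Fx(push) 9.24 Fy -1.61 Fz -0.10 grip 0.005
t 20.50 z 0.0772 toolx 96.57  axis in tool (-0.0170 -0.0525) r 0.0552  Fx(push) 9.37 Fy -0.20 Fz 0.81 grip 0.010
t 20.55 z 0.0772 toolx 96.57  axis in tool (-0.0170 -0.0525) r 0.0552  Fx(push) 8.98 Fy -0.16 Fz -0.19 grip 0.006
```

Request:
{"api": "carry_out", "payload": {
  "commands": [
    {"tx":-0.0005,"ty":0,"tz":0,"rx":0,"ry":0,"rz":0,"jaw":0},
    {"tx":-0.001,"ty":0,"tz":0,"rx":0,"ry":0,"rz":0,"jaw":0},
    {"tx":-0.0015,"ty":0,"tz":0,"rx":0,"ry":0,"rz":0,"jaw":0},
    {"tx":-0.002,"ty":0,"tz":0,"rx":0,"ry":0,"rz":0,"jaw":0},
    {"tx":-0.0024,"ty":0,"tz":0,"rx":0,"ry":0,"rz":0,"jaw":0},
    {"tx":-0.0024,"ty":0,"tz":0,"rx":0,"ry":0,"rz":0,"jaw":0}
  ]
}}

```text
time: 21.3
position: [0.6316, 0.0719, 0.0772]
tool_rot: [-2.087, -2.343, -0.008]
ft_force: [-2.1, 10.6, 0.4]
grip_width: 0.004
```

```bash
python3 st.py 8
```

```text
t 21.30 z 0.0772 toolx 96.61  axis in tool (-0.0157 -0.0526) r 0.0549  Fx(push) 10.83 Fy -0.90 Fz 0.41 grip 0.004
t 21.35 z 0.0772 toolx 96.61  axis in tool (-0.0158 -0.0526) r 0.0549  Fx(push) 10.68 Fy 0.79 Fz 1.01 grip 0.006
t 21.40 z 0.0772 toolx 96.61  axis in tool (-0.0158 -0.0526) r 0.0549  Fx(push) 9.81 Fy 0.38 Fz 0.12 grip 0.003
t 21.45 z 0.0772 toolx 96.61  axis in tool (-0.0157 -0.0526) r 0.0549  Fx(push) 10.88 Fy 0.42 Fz 0.45 grip 0.002
t 21.50 z 0.0772 toolx 96.61  axis in tool (-0.0158 -0.0526) r 0.0549  Fx(push) 10.99 Fy -1.27 Fz -0.11 grip 0.005
t 21.55 z 0.0772 toolx 96.61  axis in tool (-0.0157 -0.0526) r 0.0549  Fx(push) 10.48 Fy 0.07 Fz 0.22 grip 0.008
t 21.60 z 0.0772 toolx 96.61  axis in tool (-0.0157 -0.0526) r 0.0549  Fx(push) 10.66 Fy -0.68 Fz 0.47 grip 0.007
t 21.65 z 0.0772 toolx 96.61  axis in tool (-0.0157 -0.0526) r 0.0549  Fx(push) 10.37 Fy -0.88 Fz 0.58 grip 0.006
t 21.70 z 0.0772 toolx 96.61  axis in tool (-0.0157 -0.0526) r 0.0549  Fx(push) 11.22 Fy -0.78 Fz -0.76 grip 0.008
```

Request:
{"api": "carry_out", "payload": {
  "commands": [
    {"tx":-0.0003,"ty":0,"tz":0,"rx":0,"ry":0,"rz":0,"jaw":0},
    {"tx":-0.0006,"ty":0,"tz":0,"rx":0,"ry":0,"rz":0,"jaw":0},
    {"tx":-0.0006,"ty":0,"tz":0,"rx":0,"ry":0,"rz":0,"jaw":0}
  ]
}}

```text
time: 22.08
position: [0.6316, 0.0716, 0.0772]
tool_rot: [-2.087, -2.343, -0.008]
ft_force: [-1.1, 9.2, 0.8]
grip_width: 0.006
```

```bash
python3 st.py 8
```

```text
t 22.07 z 0.0772 toolx 96.62  axis in tool (-0.0154 -0.0527) r 0.0549  Fx(push) 9.24 Fy -0.05 Fz 0.78 grip 0.006
t 22.12 z 0.0772 toolx 96.62  axis in tool (-0.0154 -0.0526) r 0.0549  Fx(push) 11.43 Fy -0.14 Fz 0.61 grip 0.007
t 22.18 z 0.0772 toolx 96.62  axis in tool (-0.0155 -0.0527) r 0.0549  Fx(push) 11.50 Fy -0.28 Fz 0.76 grip 0.002
t 22.23 z 0.0772 toolx 96.62  axis in tool (-0.0154 -0.0527) r 0.0549  Fx(push) 11.06 Fy -0.12 Fz 0.24 grip 0.007
t 22.27 z 0.0772 toolx 96.62  axis in tool (-0.0154 -0.0526) r 0.0549  Fx(push) 11.45 Fy -0.16 Fz 0.58 grip 0.003
t 22.32 z 0.0772 toolx 96.62  axis in tool (-0.0155 -0.0526) r 0.0549  Fx(push) 11.48 Fy -0.46 Fz 0.02 grip 0.004
t 22.38 z 0.0772 toolx 96.63  axis in tool (-0.0155 -0.0527) r 0.0549  Fx(push) 10.81 Fy -0.12 Fz 0.39 grip 0.003
t 22.43 z 0.0772 toolx 96.62  axis in tool (-0.0154 -0.0526) r 0.0549  Fx(push) 10.81 Fy 0.08 Fz -0.02 grip 0.007
t 22.48 z 0.0772 toolx 96.62  axis in tool (-0.0154 -0.0527) r 0.0549  Fx(push) 10.90 Fy -0.29 Fz -0.21 grip 0.006
```

The averaged push is about 11.0 N, and no reading went above 11.5 N. I'll back off, rise clear and look.

Request:
{"api": "carry_out", "payload": {
  "commands": [
    {"tx":0.003,"ty":0,"tz":0,"rx":0,"ry":0,"rz":0,"jaw":0},
    {"tx":0.008,"ty":0,"tz":0,"rx":0,"ry":0,"rz":0,"jaw":0},
    {"tx":0.015,"ty":0,"tz":0,"rx":0,"ry":0,"rz":0,"jaw":0},
    {"tx":0.018,"ty":0,"tz":-0.015,"rx":0,"ry":0,"rz":0,"jaw":0},
    {"tx":0.018,"ty":0,"tz":-0.05,"rx":0,"ry":0,"rz":0,"jaw":0},
    {"tx":0.01,"ty":-0.01,"tz":-0.077,"rx":0,"ry":0,"rz":0,"jaw":0.2},
    {"tx":-0.025,"ty":-0.03,"tz":-0.077,"rx":0,"ry":0,"rz":0,"jaw":0.45},
    {"tx":-0.055,"ty":-0.05,"tz":-0.077,"rx":0,"ry":0,"rz":0,"jaw":0.45},
    {"tx":-0.0615,"ty":-0.0526,"tz":-0.077,"rx":0,"ry":0,"rz":0,"jaw":0.45},
    {"tx":-0.0615,"ty":-0.0526,"tz":-0.077,"rx":0,"ry":0,"rz":0,"jaw":0.45},
    {"tx":-0.0615,"ty":-0.0526,"tz":-0.077,"rx":0,"ry":0,"rz":0,"jaw":0.45}
  ]
}}

```text
time: 23.85
position: [0.5868, 0.0, 0.1543]
tool_rot: [2.091, 2.344, 0.001]
ft_force: [-0.0, 0.2, 0.7]
grip_width: 0.44
```

```bash
python3 look.py w9; python3 - <<'E'
from h import *
save('side9',get_image('side'))
E
```

```text
23.85 {'position': [0.5868, 0.0, 0.1543], 'tool_rot': [2.0913, 2.3442, 0.0011], 'ft_force': [-0.0147, 0.1776, 0.6897], 'grip_width': 0.44}
axis [0.5811 0.0501] 0.0421 125
post 283 [356.08 155.8 ] [0.0527 6.9018]
post 10 [283.3 195.7] [ 2.73000e-02 -7.48405e+01]
mark 67 [283.34 201.52] [ 3.8500e-02 -7.6664e+01]
yellow 342 [279.08 173.37] tip [281.9 194.2] [ 3.06000e-02 -7.71757e+01] line [ 1.1700e-02 -7.7366e+01]
```

View pics/w9z.png

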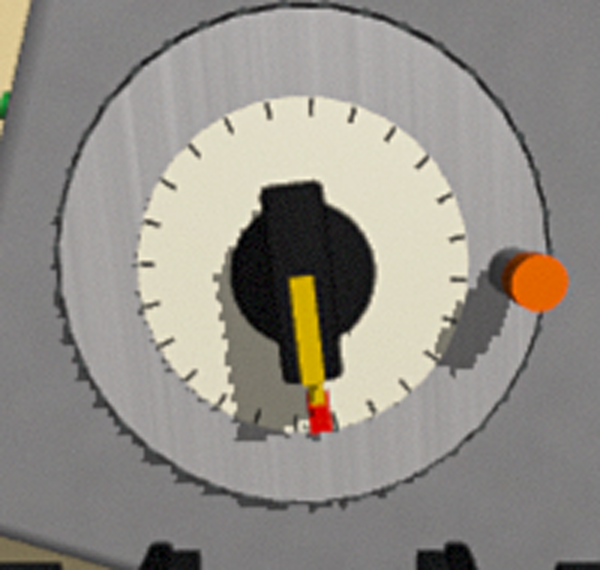

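View pics/side9.png

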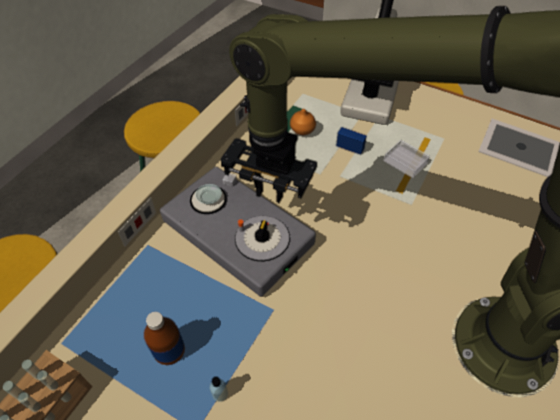

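In w9z the pointer tip, at full-frame px (282,194), is still on the red mark at (283,201). The post has come round to (356,156) and stayed there. The side9 view shows the dish, bottles, boxes and onion all standing, with the gripper clear of the deck. I'll hand in.

```bash
python3 -c "
from h import *
print(ctrl.close_job())"
```

```text
the job is handed in; nothing more can be done
None
```

The knob is on the mark and the lock ring is tight. I handed the job in at about 24 s of the 72 s allowed, with the gripper clear of everything.

- **Knob:** I turned it 1.37 rad clockwise and let go. In the last picture the pointer tip measured -77.2° and the mark -76.7°. That 0.5° gap is about what the measurement can resolve, and the two also overlap in the picture.
- **Lock ring:** I pushed it about 1.1 rad clockwise by its post with the closed fingers. It met the stop after about 1.05 rad. I then raised the push in small steps to an average of about 11.0 N. The highest single reading was 11.5 N and the noise is about 0.6 N, so it stayed well under 14 N. The post stayed where I left it after I backed off.
- **Other things:** nothing else looked moved in the last side and wrist pictures. I checked this by eye, not by measuring.
- **Oddities:** my first two move calls were refused because some keys were missing, and nothing moved. At the end of the knob turn the wrist showed about 8 N upward, probably the fingertips brushing the knob's foot. It went away on release.

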